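# Clamp the sleeve and present the plug gauge to its bore

## Task

A turned steel sleeve lies in the vee fixture for a bore check: first swing the clamp fully down over it by its black ball, then draw the plug gauge with the thickest head out of the slanted stand and turn it level. Finish while holding it still and raised in line with the bore, thick head facing the bore mouth on the stand's side and about 4 cm short of it, touching nothing but the gripper. Leave the clamp down, the sleeve in its vee, the other gauges in the stand and everything else where it was.

Things in the scene. Friction and masses are not known exactly. Their poses are not given: they have to be found in the camera images.
- fixture: Dark steel vee-block fixture fixed to the bench, base 200 (x) x 100 (y) x 15, 200 high with the clamp down. Origin: centre of its underside; z up. The vee (44 long in y, top edges about 130 high) carries the sleeve, its axis along the fixture's y at x = 0, 140 above the bench. The bore mouth to use faces the fixture's -y.
- bore_mouth (a point): Centre of the sleeve's -y mouth, at (0, -25, 140) mm in the fixture's frame (a fixed point of the fixture); axes parallel to the fixture's. A gauge correctly presented points along +y of the fixture.
- sleeve: Loose steel sleeve (tube) lying in the vee: outer diameter 54, bore 38, length 50. Origin: centre of its far (+y) end face; its z axis runs along the bore towards the mouth (fixture -y). It may roll about its axis.
- clamp (a joint): Clamp arm hinge, rad: 0 = fully down (level, its stop, pad 0.5 mm above the sleeve), grows as the arm swings up. Starts at 0.7 to 1.0, limit 1.1. A friction hinge: stays where it is left, takes 1 to 4 N at the ball. Axis along the fixture's y; the arm (16 wide, 12 thick) reaches from the hinge to the fixture's +x, so the ball goes down and to +x on a 140 mm arc.
- clamp_ball (a point): Centre of the black ball, diameter 32, at the free end of the clamp arm: 140 from the hinge axis. With the clamp down it is at (75, 0, 185) mm in the fixture's frame. It can be pinched across the fixture's y or pressed from above.
- clamp_hinge (a point): Point on the clamp's hinge axis, at (-65, 0, 185) mm in the fixture's frame.
- stand: Wooden stand fixed to the bench, 274 (x) x 100 (y), with a slanted block. Origin: on the bench; z up. Three blind round sockets (19.5 wide, 40 deep) at stand x = -80, 0, 80, axes along (0, 0.707, 0.707) of the stand, mouths at y = 35, z = 59 mm: the gauges lean 45 degrees to its +y, heads up. Which gauge is in which socket varies.
- gauge_thick: The gauge to use: loose, 0.2 to 0.45 kg, 170 long. Origin: centre of its foot end; z along it to the head. Along z: steel foot dia. 18 from 0 to 42 (40 of it in the socket), plain round aluminium handle dia. 24 to 130, neck dia. 14 to 140, thick steel head dia. 36 to 170. It draws out along its own z, 40 mm until free.
- gauge_tip (a point): Centre of the thick head's end face: 170 along gauge_thick's z.
- gauge_grip (a point): Middle of the handle, where to grip: 90 along gauge_thick's z (the centre of mass is within 25 of it, on the head side); 48 up from the socket's mouth face.
- gauge_slim: Other plug gauge in the stand, must stay there: same foot and handle as gauge_thick, but a slim head, diameter 20, 30 long. Origin and axes as gauge_thick.
- gauge_disc: Other plug gauge in the stand, must stay there: same foot and handle, but a short head, diameter 26, 12 long. Origin and axes as gauge_thick.
- ring_gauge: Bystander: steel ring lying flat, outer diameter 60, hole 32, 18 high; origin at the centre of its underside.
- parallel: Bystander: ground steel bar lying flat, 90 x 16 x 22 high; origin at the centre of its underside.
- screwdriver: Bystander: screwdriver lying flat, shank along its x.
- stylus_knob: Bystander: small brass knob standing on its flange, diameter 36, 34 high; origin at the centre of its underside.
Mind the look-alikes: they are no part of the job. Of the things shaped like the sleeve, the steel one is meant.

How it is judged (in metres and radians):
On the way, in this order (a step that is already met when the one before it is completed fails the run):
1. clamp swung fully down over the sleeve (value of joint clamp below 0.06 rad), for 0.2 s.
2. thick gauge held by the gripper, drawn clear of the stand (height (world z) of gauge_thick above 0.085 m and contact force between the fingers and gauge_thick above 1 N and contact force between gauge_thick and stand below 0.2 N), for 0.1 s.
At the end, for the whole second after the job is handed in: Gripper holds the thick gauge still, nothing else touching it; axis within 12 deg of the bore axis, head to the mouth, tip 10-90 mm short of it and within 18 mm of its centre line sideways and in height; clamp < 0.06 rad; sleeve moved < 12 mm, other gauges < 15 mm, bystanders < 30 mm (contact force between the fingers and gauge_thick above 1 N and contact force between gauge_thick and stand below 0.1 N and contact force between gauge_thick and fixture below 0.1 N and contact force between gauge_thick and sleeve below 0.1 N and angle between the z axis of gauge_thick and the y axis of fixture, either way round below 0.21 rad and y of gauge_tip in the frame of fixture between -0.115 and -0.035 m and x of gauge_tip in the frame of fixture between -0.018 and 0.018 m and z of gauge_tip in the frame of fixture between 0.122 and 0.158 m and y of gauge_thick in the frame of fixture below -0.15 m and height (world z) of gauge_thick above 0.09 m and linear speed of gauge_thick below 0.03 m/s and value of joint clamp below 0.06 rad and distance of sleeve from where it was at the start of the episode below 0.012 m and distance of each of gauge_slim, gauge_disc from where it was at the start of the episode below 0.015 m and distance of each of ring_gauge, parallel, screwdriver, stylus_knob from where it was at the start of the episode below 0.03 m); the arm keeps its last pose, push and grip.
It fails at once if another gauge is pulled from the stand (distance of any of gauge_slim, gauge_disc from where it was at the start of the episode above 0.03 m).
It fails at once if a bystander is knocked away (distance of any of ring_gauge, parallel, screwdriver, stylus_knob from where it was at the start of the episode above 0.03 m).
It fails at once if the sleeve is knocked out of its place (distance of sleeve from where it was at the start of the episode above 0.02 m).
It also fails if it takes over 51 s, if anything falls off the work surface, if the arm or the gripper's body presses on something with over 40 N, if the wrist force passes 120 N, or if a joint passes its speed limit or range.

## Robot

A 7-joint arm with a two-finger parallel gripper is mounted at the origin on the work surface. World frame = base frame: x ahead of the robot, y to its left, z up, the work surface at z = 0. Lengths are in m, angles in degrees, forces in N, time in s.
With the tool pointing down it reaches from about 0.425 to 0.875 m from the base axis. Payload 4.7 kg.
Tool frame: the origin (TCP) lies on the centre line of the jaws, within the pads' length; the fingertips stand 17 mm ahead of it and the grasp point (between the pads) lies 2 mm behind it; z points along the fingers, y is the line along which they close (so a half turn about z gives the same grasp; the last joint's range is limited). The gripper opens to 87 mm and grips with 3 to 60 N. Pads are 19 mm wide; open, the fingers measure 117 mm over their backs; the gripper's body (75 mm by 190 mm) begins 51 mm behind the grasp point.
Start: joints at [65.724, 18.392, -4.016, 83.108, 1.295, 78.541, -3.26], TCP at [0.276, -0.589, 0.24] pointing down, gripper open.
Joint ranges: [-163.93, 163.93], [-17.29, 119.83], [-79.2, 71.16], [3.27, 140.29], [-89.18, 269.18], [5.43, 117.66], [-154.24, 154.24]. Speed limits (degrees/s): [147.25, 147.25, 180, 180, 180, 180, 180].

## Interface

Orientations are given as [roll, pitch, yaw] about the fixed x, y, z axes, in that order (R = Rz(yaw) Ry(pitch) Rx(roll)).
In Python, from cell import env, read_camera gives the robot as it stands.
- The arm moves only by the shell command python3 -m jog 'ROWS' [FORCE]. ROWS is JSON, a list of rows, each a list of 5 numbers: the opening, from 0 (shut) to 1 (fully open), then the shift along the tool's x, y, z each as a share of 0.02 m, from -1 to 1, then the turn about the tool's z as a share of 45 degrees, from -1 to 1. In form: [[gripper, x, y, z, yaw], ...]. A call has 1 to 12 rows; each row shifts and turns the commanded pose from where the row before left it, along the tool's axes as they then stand; what a row does not reach is not made up. A row lasts 1/12 s, in which the tool goes at most 41.7 mm and 7.16 degrees, less where a joint would pass 70% of its speed; a pose out of reach is approached as far as the arm can. A call with a number of a shift or a turn outside -1 to 1 is refused whole. A call with a gripper value outside its range is refused whole. The fingers move at their own pace and stop on an object; FORCE is the grip in N (left out, the last holds). Time passes only in rows, so rows that do not move let the fingers close. It gives the time, the measured TCP pose, the force, the opening and the grip force at its end, in the units of the state.
- env.get_obs(): the state, without advancing time (a new reading comes with each control period).
- read_camera(name): name is "side" or "top" or "wrist"; returns a dict with "color" (400x640x3 uint8, red, green, blue), "range_z" (400x640 float32, m along the optical axis (not along the pixel's ray), 0 where there is no reading), "mtx" (3x3 intrinsics, pixels), "world_from_camera" (4x4, takes a point from camera to world coordinates); the wrist camera has in their place "T_tool_cam" (4x4, takes a point from camera to tool coordinates, whose origin is the TCP and whose axes are the flange's). Camera axes: x right, y down, z forward; pixel columns grow to the right and rows downward; lengths in m; the calibration is good to about 2 mm. A picture is of the moment at which its call begins: read the wrist's pose just before it.
- env.sign_off(): hands the job in; it is judged then, once.
The state is a dict: "time_s": time; "qpos": joint angles; "joint_velocities": joint speeds; "effort": joint torques, N m; "tool_pos": TCP position; "tool_rot": TCP orientation; "force": force on the tool from outside, world axes, zero at the start; "wrist_torque": the same for the moment, N m; "grip_width": finger opening in m; "grasp_force": force on a finger pad.
Only numpy, scipy, OpenCV 4.12 (cv2) and the standard library are available. Lean on these libraries where they do the work, as an engineer would, in place of code of your own. Each camera call takes 0.05 s, during which the arm holds its last target. There are 200 camera calls.

## Working session

There is one attempt and no reset: what is moved stays moved. The work goes in short steps, Python scripts to look and compute and a shell command to move; the robot and the scene stay as the last step left them, time stands still between calls to the robot, and variables do not carry over. Pictures are saved under pics/ and viewed, at most 10 in all, crops included, and the job is handed in when it is done.

```bash
ls; mkdir -p pics
python3 - <<'E'
from cell import env, read_camera
import cv2,numpy as np
o=env.get_obs();print({k:np.round(v,3).tolist() for k,v in o.items()})
for n in ['side','top']:
    c=read_camera(n);cv2.imwrite(f'pics/{n}0.png',c['color'][:,:,::-1]);np.savez(f'{n}0.npz',**c);print(n,c['mtx'].round(1).tolist(),c['world_from_camera'].round(3).tolist())
E
```

```text
pics
{'time_s': 0.0, 'qpos': [65.724, 18.437, -4.016, 83.175, 1.297, 78.542, -3.261], 'joint_velocities': [-0.007, 0.05, -0.015, 0.16, 0.066, -0.031, -0.013], 'effort': [0.0, -49.128, -0.404, -31.253, -0.064, 0.044, 0.0], 'tool_pos': [0.275, -0.588, 0.238], 'tool_rot': [-179.891, 0.007, 25.086], 'force': [0.865, 0.057, -0.443], 'wrist_torque': [-0.049, 0.014, 0.049], 'grasp_force': 0.0, 'grip_width': 0.087}
side [[469.0, 0.0, 324.7], [0.0, 469.0, 203.2], [0.0, 0.0, 1.0]] [[-0.892, -0.342, 0.297, 0.245], [-0.453, 0.679, -0.578, 0.672], [-0.004, -0.65, -0.76, 0.968], [0.0, 0.0, 0.0, 1.0]]
top [[393.1, 0.0, 317.2], [0.0, 393.1, 200.8], [0.0, 0.0, 1.0]] [[0.026, -0.983, 0.182, 0.42], [-1.0, -0.023, 0.017, 0.025], [-0.012, -0.182, -0.983, 1.039], [0.0, 0.0, 0.0, 1.0]]
```

View pics/side0.png

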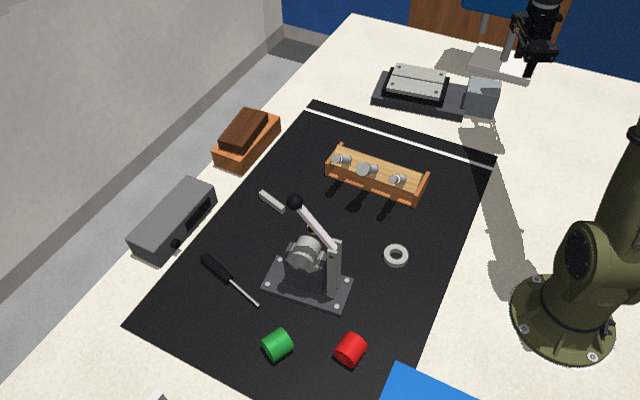

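View pics/top0.png

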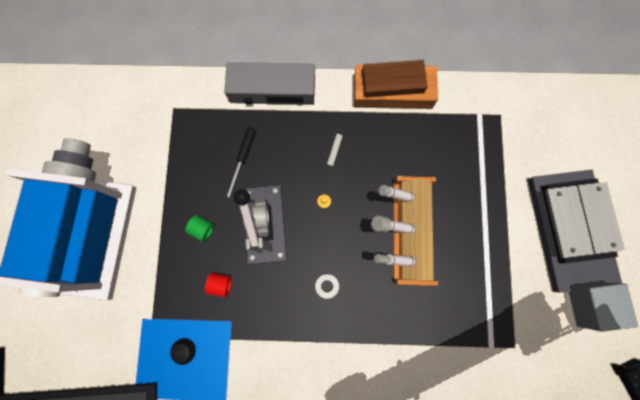

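Top view: the fixture sits near (265,222), the ball at (242,197), the stand at (415,230). The three heads are at (385,192), (378,225) and (365,258), and the middle one looks thickest. The side view agrees: that head is at (364,170), the ball at (294,202).

```bash
cat > h.py <<'E'
import numpy as np
def load(n): return dict(np.load(n+'.npz'))
def cloud(c):
    z=c['range_z'];v,u=np.mgrid[:400,:640];K=c['mtx']
    p=np.stack([(u-K[0,2])/K[0,0]*z,(v-K[1,2])/K[1,1]*z,z],-1)
    W=c['world_from_camera'];return p@W[:3,:3].T+W[:3,3]
def ray(c,u,v,h):
    K=c['mtx'];W=c['world_from_camera'];d=W[:3,:3]@[(u-K[0,2])/K[0,0],(v-K[1,2])/K[1,1],1];o=W[:3,3]
    return o+d*(h-o[2])/d[2]
E
python3 - <<'E'
import numpy as np,cv2
from h import *
t=load('top0');s=load('side0')
np.set_printoptions(precision=4,suppress=True)
for n,c in(('top',t),('side',s)):
    P=cloud(c);hsv=cv2.cvtColor(c['color'],cv2.COLOR_RGB2HSV);ok=(c['range_z']>0)
    # stand wood
    m=(hsv[...,0]>5)&(hsv[...,0]<25)&(hsv[...,1]>90)&ok&(P[...,1]<-.1)&(P[...,1]>-.5)&(P[...,0]<.7)&(P[...,0]>.2)&(P[...,2]<.12)
    m=cv2.morphologyEx(m.astype('u1'),cv2.MORPH_OPEN,np.ones((3,3)))>0
    q=P[m];print(n,'stand',m.sum(),cv2.minAreaRect((q[:,:2]*1000).astype('f4')),np.percentile(q[:,2],[1,50,99]))
    # grey metal above the stand: gauges
    lo,hi=q.min(0),q.max(0)
    g=(hsv[...,1]<60)&ok&(P[...,2]>.075)&(P[...,1]<hi[1]+.08)&(P[...,1]>lo[1])&(P[...,0]>lo[0]-.03)&(P[...,0]<hi[0]+.03)
    k,l,st,ce=cv2.connectedComponentsWithStats(g.astype('u1'))
    for i in range(1,k):
        if st[i,4]>15:
            a=P[l==i];print(' g',st[i].tolist(),ce[i],a.mean(0),a.min(0),a.max(0))
    # ball
    b=(hsv[...,2]<50)&ok&(P[...,2]>.2)&(P[...,2]<.36)&(abs(P[...,1])<.4)&(P[...,0]>.2)&(P[...,0]<.7)
    k,l,st,ce=cv2.connectedComponentsWithStats(b.astype('u1'))
    for i in range(1,k):
        if st[i,4]>15: a=P[l==i];print(' ball',st[i].tolist(),ce[i],a.mean(0),a.max(0))
# fixture base, holes etc
P=cloud(t);m=(P[...,2]>.01)&(P[...,2]<.02)&(P[...,0]>.25)&(P[...,0]<.55)&(P[...,1]>0)&(P[...,1]<.25)
k,l,st,ce=cv2.connectedComponentsWithStats(m.astype('u1'))
for i in range(1,k):
    if st[i,4]>30: print('base',st[i].tolist(),cv2.minAreaRect((P[l==i][:,:2]*1000).astype('f4')))
big=cv2.resize(np.vstack([t['color'][160:300,210:450]]),None,fx=3,fy=3,interpolation=cv2.INTER_CUBIC)
cv2.imwrite('pics/topcrop.png',big[:,:,::-1])
E
```

```text
top stand 3722 ((542.7793579101562, -209.69671630859375), (133.0630340576172, 291.7038879394531), 89.55685424804688) [-0.0002  0.0543  0.0799]
 g [379, 185, 35, 15, 304] [394.8125 192.6118] [ 0.6149 -0.145   0.1144] [ 0.6046 -0.1969  0.075 ] [ 0.6287 -0.1053  0.1442]
 g [372, 215, 42, 18, 459] [389.5773 224.6013] [ 0.5358 -0.1299  0.1276] [ 0.5201 -0.1955  0.075 ] [ 0.5553 -0.0877  0.1593]
 g [375, 254, 39, 12, 351] [393.7436 259.1624] [ 0.4569 -0.1406  0.1178] [ 0.4453 -0.1941  0.0752] [ 0.4686 -0.0933  0.1534]
 ball [234, 189, 16, 16, 196] [241.3673 196.5255] [0.5592 0.1811 0.3105] [0.5748 0.1973 0.318 ]
side stand 2859 ((547.4910888671875, -213.9000244140625), (195.37069702148438, 299.45867919921875), 89.48690032958984) [-0.0018  0.0387  0.0779]
 g [331, 154, 20, 10, 152] [339.8882 158.4013] [ 0.6107 -0.1292  0.117 ] [ 0.6026 -0.1833  0.0755] [ 0.6275 -0.0991  0.1446]
 g [355, 162, 22, 14, 228] [364.7939 168.4605] [ 0.5321 -0.108   0.1347] [ 0.5176 -0.1872  0.0754] [ 0.5535 -0.0827  0.1583]
 g [389, 174, 16, 10, 122] [396.5656 178.6885] [ 0.4512 -0.1203  0.1246] [ 0.4433 -0.1888  0.0754] [ 0.4649 -0.0885  0.1531]
 ball [286, 194, 17, 17, 216] [293.9954 201.713 ] [0.5558 0.1914 0.3063] [0.5721 0.2024 0.3157]
 ball [308, 227, 5, 6, 20] [309.6  229.55] [0.5272 0.1877 0.2336] [0.5319 0.1902 0.2386]
base [247, 222, 40, 42, 752] ((496.70208740234375, 173.99899291992188), (101.25213623046875, 100.2702865600586), 6.913155555725098)
base [316, 274, 16, 24, 171] ((390.3409423828125, 20.65696907043457), (57.290348052978516, 38.17033004760742), 1.1316125392913818)
```

View pics/topcrop.png

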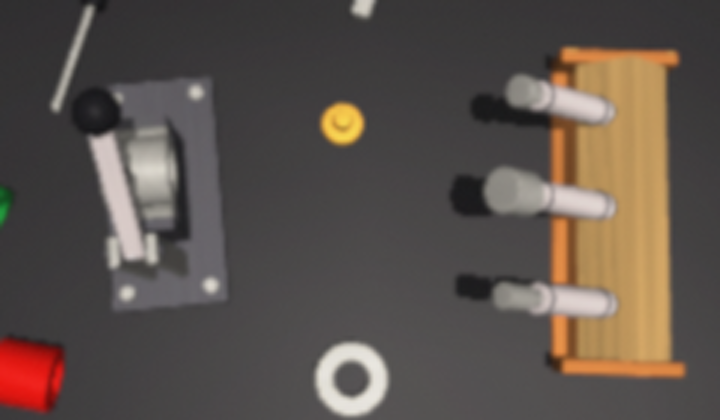

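Run:
```python
import numpy as np,cv2
from h import *
t=load('top0');s=load('side0');np.set_printoptions(precision=4,suppress=True)
px=lambda a,b:(210+a/3-1/3,160+b/3-1/3)
for nm,a,b,h in [('fixTR',210,78,.015),('fixBR',227,300,.015),('fixBL',114,310,.015),('bolt',196,92,.017),('bolt',211,285,.017),('bolt',127,293,.017),('ring',352,379,.018),('knob',342,124,.034)]:
    print(nm,ray(t,*px(a,b),h))
for c in(t,s):
    P=cloud(c)
    # base of fixture & sleeve & gauges
    m=(P[...,2]>.009)&(P[...,2]<.021)&(P[...,0]>.3)&(P[...,0]<.6)&(P[...,1]>.08)&(P[...,1]<.27)
    hsv=cv2.cvtColor(c['color'],cv2.COLOR_RGB2HSV);m&=(hsv[...,1]<80)
    m=cv2.morphologyEx(m.astype('u1'),cv2.MORPH_OPEN,np.ones((2,2)))
    k,l,st,ce=cv2.connectedComponentsWithStats(m)
    q=np.vstack([P[l==i] for i in range(1,k) if st[i,4]>40]);print('base',len(q),cv2.minAreaRect((q[:,:2]*1000).astype('f4')))
    # sleeve: z .12-.17
    m=(P[...,2]>.145)&(P[...,2]<.175)&(P[...,0]>.4)&(P[...,0]<.56)&(P[...,1]>.1)&(P[...,1]<.24)
    q=P[m];print('sleeve',len(q),q.mean(0),q.min(0),q.max(0),'top',q[q[:,2]>.162].mean(0))
    # gauges: axis fit on each: least squares of cylinder points r=12 for handle
    from scipy.optimize import least_squares
    for x0 in(.615,.536,.457):
        m=(abs(P[...,0]-x0)<.022)&(P[...,1]<-.12)&(P[...,1]>-.21)&(P[...,2]>.075)&(P[...,2]<.135)
        q=P[m]
        def f(p):
            d=np.array([p[2],1,p[3]]);d/=np.linalg.norm(d);w=q-np.array([p[0],-.16,p[1]])
            return np.linalg.norm(np.cross(w,d),axis=1)-.012
        r=least_squares(f,[x0,.09,0,1],loss='soft_l1',f_scale=.002)
        print(' handle',len(q),r.x,np.median(abs(r.fun)))
    # stand top profile, z by y at x clear between gauges
    for x0 in(.575,.497):
        q=P[(abs(P[...,0]-x0)<.015)&(P[...,1]<-.1)&(P[...,1]>-.32)]
        print([ (round(b,3),np.median(q[abs(q[:,1]-b)<.006,2]).round(3)) for b in np.arange(-.31,-.1,.015) if (abs(q[:,1]-b)<.006).any()])
```

```text
fixTR [0.6477 0.1437 0.015 ]
fixBR [0.4527 0.1206 0.015 ]
fixBL [0.4417 0.2174 0.015 ]
bolt [0.6343 0.1553 0.017 ]
bolt [0.465  0.1347 0.017 ]
bolt [0.4563 0.2067 0.017 ]
ring [0.3892 0.0117 0.018 ]
knob [0.6054 0.0252 0.034 ]
base 962 ((511.3796691894531, 114.85064697265625), (197.71018981933594, 164.07452392578125), 84.04666137695312)
sleeve 285 [0.5341 0.1694 0.1621] [0.4687 0.1525 0.1457] [0.5599 0.2031 0.1744] top [0.5413 0.1704 0.1657]
 handle 227 [0.6176 0.0911 0.0077 0.8787] 0.0007494938170970831
 handle 204 [0.5373 0.09   0.0053 0.9003] 0.0005355664628395136
 handle 250 [0.4574 0.0898 0.0145 0.8595] 0.0007571905703513734
[(np.float64(-0.31), np.float64(0.002)), (np.float64(-0.295), np.float64(0.001)), (np.float64(-0.28), np.float64(0.001)), (np.float64(-0.265), np.float64(0.002)), (np.float64(-0.25), np.float64(0.048)), (np.float64(-0.235), np.float64(0.061)), (np.float64(-0.22), np.float64(0.076)), (np.float64(-0.205), np.float64(0.067)), (np.float64(-0.19), np.float64(0.053)), (np.float64(-0.175), np.float64(0.007)), (np.float64(-0.16), np.float64(0.002)), (np.float64(-0.1
[... 1157 characters left out ...]
4(0.0)), (np.float64(-0.205), np.float64(0.07)), (np.float64(-0.19), np.float64(0.005)), (np.float64(-0.175), np.float64(0.004)), (np.float64(-0.16), np.float64(0.003)), (np.float64(-0.145), np.float64(-0.001)), (np.float64(-0.13), np.float64(-0.0)), (np.float64(-0.115), np.float64(-0.0))]
[(np.float64(-0.31), np.float64(-0.001)), (np.float64(-0.295), np.float64(-0.001)), (np.float64(-0.25), np.float64(0.043)), (np.float64(-0.205), np.float64(0.07)), (np.float64(-0.19), np.float64(0.054)), (np.float64(-0.175), np.float64(0.038)), (np.float64(-0.16), np.float64(0.004)), (np.float64(-0.145), np.float64(-0.001)), (np.float64(-0.13), np.float64(-0.001)), (np.float64(-0.115), np.float64(-0.001))]
```

```bash
python3 -m jog '[[1,0,0,-1,0.135],[1,0,0,-1,0.135],[1,0,0,-1,0.135],[1,0.5,-1,-1,0],[1,0.5,-1,-1,0],[1,0.5,-1,-1,0],[1,0.5,-1,-1,0],[1,0.5,-1,-0.5,0],[1,0.5,-1,0,0],[1,0.5,-1,0,0],[1,0.5,-1,0,0],[1,0.5,-1,0,0]]' 40; python3 -m jog '[[1,0.5,-1,0,0],[1,0.5,-1,0,0],[1,0.5,-1,0,0],[1,0.5,-1,0,0],[1,0.5,-1,0,0],[1,0.5,-1,0,0],[1,0.5,-1,0,0],[1,0.5,-1,0,0],[1,0.5,-1,0,0],[1,0.5,-1,0,0],[1,0.5,-1,0,0],[1,0.5,-1,0,0]]'
```

```text
time_s: 1.1
tool_pos: [0.3436, -0.398, 0.3892]
tool_rot: [-180.0, 0.0, 6.9]
force: [0.7, 0.8, 0.2]
grip_width: 0.0869
grasp_force: 0.0
time_s: 2.1
tool_pos: [0.4339, -0.1455, 0.3892]
tool_rot: [-180.0, 0.0, 6.9]
force: [-0.2, -0.0, -0.0]
grip_width: 0.0867
grasp_force: 0.0
```

```bash
python3 -m jog '[[1,0.5,-1,0,0],[1,0.5,-1,0,0],[1,0.5,-1,0,0],[1,0.5,-1,0,0],[1,0.5,-1,0,0],[1,0.5,-1,0,0],[1,0.5,-1,0,0],[1,0.5,-1,0,0],[1,0.5,-1,0,0],[1,0.5,-1,0,0],[0.8,0.5,-1,0,0],[0.8,0,0,0,0]]'
python3 - <<'E'
from cell import env,read_camera
import numpy as np,cv2
from h import *
o=env.get_obs();p=np.array(o['tool_pos']);c=read_camera('wrist');np.savez('w1.npz',**c);cv2.imwrite('pics/w1.png',c['color'][:,:,::-1])
a=np.radians(6.9);u=np.array([np.cos(a),np.sin(a)]);v=np.array([-u[1],u[0]])
d=p[:2]-[.545,.1815];print(p,d@u,d@v,c['T_tool_cam'].round(3).tolist())
from scipy.spatial.transform import Rotation as R
z=c['range_z'];vv,uu=np.mgrid[:400,:640];K=c['mtx'];q=np.stack([(uu-K[0,2])/K[0,0]*z,(vv-K[1,2])/K[1,1]*z,z],-1)
T=c['T_tool_cam'];q=q@T[:3,:3].T+T[:3,3];q=q@R.from_euler('xyz',o['tool_rot'],degrees=True).as_matrix().T+p
hsv=cv2.cvtColor(c['color'],cv2.COLOR_RGB2HSV)
m=(z>0)&(q[...,2]>.285)&(q[...,2]<.33)&(hsv[...,2]<60)&(abs(q[...,0]-.56)<.06)&(abs(q[...,1]-.183)<.06);b=q[m]
A=np.c_[2*b,np.ones(len(b))];s=np.linalg.lstsq(A,(b**2).sum(1),rcond=None)[0]
print(len(b),'ball c',s[:3],'r',np.sqrt(s[3]+s[:3]@s[:3]),b.max(0),b.min(0));d=s[:2]-[.545,.1815];print(d@u,d@v)
E
```

```text
time_s: 3.1
tool_pos: [0.5167, 0.0901, 0.389]
tool_rot: [-179.8, 0.0, 7.3]
force: [-1.2, 0.5, 0.3]
grip_width: 0.0798
grasp_force: 0.0
[0.5167269  0.09014675 0.3889501 ] -0.039043218316492795 -0.08729496685850016 [[-0.0, -0.969, -0.245, 0.067], [1.0, -0.0, -0.001, -0.0], [0.001, -0.245, 0.969, -0.145], [0.0, 0.0, 0.0, 1.0]]
1888 ball c [0.56120829 0.18436786 0.29951597] r 0.015752816608354505 [0.57705035 0.19805126 0.31665874] [0.54456803 0.16838644 0.28543027]
0.01643543284045743 0.0008998766467095607
```

```bash
python3 -m jog '[[0.8,0.69,-1,0,0],[0.8,0.69,-1,0,0],[0.8,0.69,-1,0,0],[0.8,0.69,-1,0,0],[0.8,0,-0.4,0,0],[0.8,0,0,1,0],[0.8,0,0,1,0],[0.8,0,0,1,0],[0.8,0,0,1,0],[0.8,0,0,0.45,0],[0.2,0,0,0,0],[0.2,0,0,0,0]]' 25; python3 -m jog '[[0.2,0,0,0,0],[0.2,0,0,0,0],[0.2,0,0,0,0],[0.2,0,0,0,0]]'
```

```text
time_s: 4.15
tool_pos: [0.5611, 0.1779, 0.3008]
tool_rot: [180.0, 0.0, 6.8]
force: [-0.7, -0.1, 0.8]
grip_width: 0.0621
grasp_force: 0.0
time_s: 4.48
tool_pos: [0.5613, 0.1807, 0.3015]
tool_rot: [-179.8, -0.1, 6.9]
force: [1.5, 8.0, -0.5]
grip_width: 0.0378
grasp_force: 3.5
```

```bash
python3 -m jog '[[0.2,0,-0.17,0,0],[0.2,0,0,0,0],[0.2,0,0,0,0],[0.2,0,0,0,0]]'; python3 -m jog '[[0.2,0.33,0,0.26,0],[0.2,0.33,0,0.26,0],[0.2,0.3,0,0.3,0],[0.2,0.3,0,0.3,0],[0.2,0.25,0,0.33,0],[0.2,0.25,0,0.33,0],[0.2,0.22,0,0.36,0],[0.2,0.22,0,0.36,0],[0.2,0.17,0,0.38,0],[0.2,0.17,0,0.38,0],[0.2,0.12,0,0.4,0],[0.2,0.12,0,0.4,0]]'
```

```text
time_s: 4.82
tool_pos: [0.5609, 0.1838, 0.3015]
tool_rot: [-179.9, -0.1, 6.9]
force: [0.1, 5.0, 4.7]
grip_width: 0.0308
grasp_force: 25.0
time_s: 5.82
tool_pos: [0.6163, 0.1905, 0.2183]
tool_rot: [-179.9, -0.0, 6.9]
force: [-0.2, 6.2, 2.1]
grip_width: 0.0305
grasp_force: 25.0
```

```bash
python3 -m jog '[[0.2,0.07,0,0.41,0],[0.2,0.07,0,0.41,0],[0.2,0.03,0,0.42,0],[0.2,0.03,0,0.42,0],[0.2,0,0,0.1,0],[0.2,0,0,0.1,0],[0.2,0,0,0,0],[0.2,0,0,0,0]]'
```

```text
time_s: 6.48
tool_pos: [0.6201, 0.191, 0.1841]
tool_rot: [-179.9, -0.1, 6.9]
force: [-4.7, 3.4, 13.4]
grip_width: 0.0308
grasp_force: 25.0
```

```bash
python3 -m jog '[[0.9,0,0,-0.1,0],[0.9,0,0,0,0],[0.9,0,0,0,0],[0.9,0,0,0,0],[0.9,0,0,-1,0],[0.9,0,0,-1,0],[0.9,0,0,-1,0],[0.9,0,0,-1,0],[0.9,0,0,-1,0]]'; python3 -m jog '[[0.7,0,0,0,-0.153],[0.7,0,0,0,-0.153],[0.7,0,0,0,-0.153],[0.7,0,0,0,-0.153],[0.7,0,0,0,-0.153],[0.7,0,0,0,-0.153],[0.7,0,0,0,-0.153],[0.7,0,0,0,-0.153],[0.7,0,0,0,-0.153],[0.7,0,0,0,-0.153],[0.7,0,0,0,-0.153],[0.7,0,0,0,-0.153]]'; python3 -m jog '[[0.7,-1,-0.4,0,0],[0.7,-1,-0.4,0,0],[0.7,-1,-0.4,0,0],[0.7,-1,-0.4,0,0],[0.7,-1,-0.4,0,0],[0.7,-1,-0.4,0,0],[0.7,-1,-0.4,0,0],[0.7,-1,-0.4,0,0],[0.7,-1,-0.4,0,0],[0.7,-1,-0.4,0,0],[0.7,0,0,0,0]]'
python3 - <<'E'
from cell import env,read_camera
import cv2,numpy as np
from h import *
for n in('side','top'):
    c=read_camera(n);np.savez(n+'1.npz',**c)
    P=cloud(c);hsv=cv2.cvtColor(c['color'],cv2.COLOR_RGB2HSV)
    b=(hsv[...,2]<50)&(c['range_z']>0)&(P[...,2]>.16)&(P[...,2]<.22)&(abs(P[...,1]-.19)<.06)&(abs(P[...,0]-.62)<.05)
    q=P[b];print(n,len(q),q.mean(0) if len(q) else '',q.max(0) if len(q) else '')
o=env.get_obs();print(o['tool_pos'],o['tool_rot'])
E
```

```text
time_s: 7.23
tool_pos: [0.6199, 0.1879, 0.2839]
tool_rot: [179.9, 0.1, 6.8]
force: [0.7, 0.3, -0.5]
grip_width: 0.0762
grasp_force: 0.0
time_s: 8.23
tool_pos: [0.62, 0.1879, 0.2829]
tool_rot: [-179.9, 0.1, 89.7]
force: [0.1, -0.5, 0.2]
grip_width: 0.0612
grasp_force: 0.0
time_s: 9.15
tool_pos: [0.5367, -0.0166, 0.2831]
tool_rot: [-179.8, 0.3, 89.0]
force: [-0.1, -1.6, -0.7]
grip_width: 0.061
grasp_force: 0.0
side 160 [0.61540319 0.19837335 0.19248204] [0.63078504 0.20944537 0.20127851]
top 136 [0.61965081 0.1871829  0.19574985] [0.63445944 0.20342349 0.20184791]
[ 0.53770091 -0.01183383  0.283581  ] [-1.79944040e+02  5.91978702e-02  8.92684844e+01]
```

```bash
python3 -m jog '[[0.7,-1,0,0,0],[0.7,-1,0,0,0],[0.7,-1,0,0,0],[0.7,-1,0,0,0],[0.7,-1,0,0,0],[0.7,-1,0,0,0],[0.7,-1,0,0,0],[0.7,-0.83,0,0,0],[0.7,0,0,1,0],[0.7,0,0,1,0],[0.7,0,0,1,0],[0.7,0,0,0,0]]'
cat >> h.py <<'E'
import cv2
def wrist():
    from cell import env,read_camera
    from scipy.spatial.transform import Rotation as R
    o=env.get_obs();c=read_camera('wrist');z=c['range_z'];v,u=np.mgrid[:400,:640];K=c['mtx']
    q=np.stack([(u-K[0,2])/K[0,0]*z,(v-K[1,2])/K[1,1]*z,z],-1);T=c['T_tool_cam'];q=q@T[:3,:3].T+T[:3,3]
    return o,c,q@R.from_euler('xyz',o['tool_rot'],degrees=True).as_matrix().T+o['tool_pos']
E
python3 - <<'E'
from h import *
from scipy.optimize import least_squares
o,c,P=wrist();print(o['tool_pos'],o['tool_rot']);cv2.imwrite('pics/w2.png',c['color'][:,:,::-1])
m=(c['range_z']>0)&(abs(P[...,0]-.537)<.022)&(P[...,1]<-.14)&(P[...,1]>-.195)&(P[...,2]>.065)&(P[...,2]<.14);q=P[m]
def f(p):
    d=np.array([p[2],1,p[3]]);d/=np.linalg.norm(d);return np.linalg.norm(np.cross(q-np.array([p[0],-.168,p[1]]),d),axis=1)-.012
r=least_squares(f,[.537,.085,0,1],loss='soft_l1',f_scale=.002);print(len(q),r.x,np.median(abs(r.fun)))
E
```

```text
time_s: 10.25
tool_pos: [0.5347, -0.1654, 0.2202]
tool_rot: [-179.6, -0.2, 89.6]
force: [-0.3, -0.5, 0.3]
grip_width: 0.0612
grasp_force: 0.0
[ 0.53465469 -0.16541596  0.22016715] [-1.79648438e+02 -1.71712503e-01  8.95584283e+01]
1415 [0.53743733 0.08032239 0.0080603  0.89191834] 0.00022544650644435588
```

View pics/w2.png

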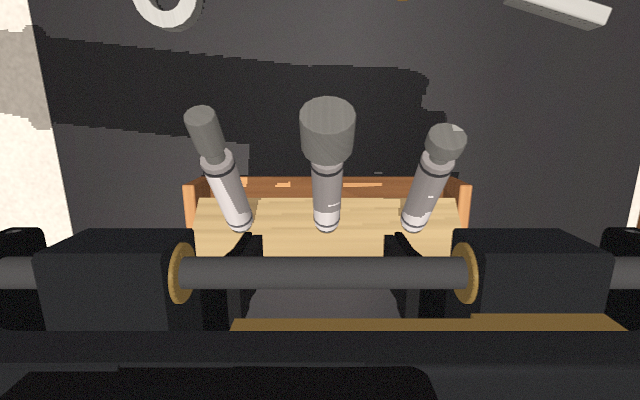

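```bash
python3 -m jog '[[0.6,-0.14,0.1,1,0],[0.6,0,0,1,0],[0.6,0,0,1,0],[0.6,0,0,1,0],[0.6,0,0,1,0],[0.6,0,0,0.7,0],[0.6,0,0,0.4,0],[0.6,0,0,0.2,0],[0.6,0,0,0,0],[0.6,0,0,0,0]]'
```

```text
time_s: 11.13
tool_pos: [0.5394, -0.1693, 0.0991]
tool_rot: [179.9, 0.0, 89.5]
force: [-0.2, 0.7, -0.7]
grip_width: 0.0523
grasp_force: 0.0
```

```bash
python3 -m jog '[[0.6,0.03,-0.1,0.15,0],[0.6,0,0,0.15,0],[0.6,0,0,0,0],[0.1,0,0,0,0],[0.1,0,0,0,0],[0.1,0,0,0,0],[0.1,0,0,0,0],[0.1,0,0,0,0],[0.1,0,0,0,0]]' 50
```

```text
time_s: 11.88
tool_pos: [0.5369, -0.1687, 0.0923]
tool_rot: [180.0, 0.0, 89.5]
force: [-0.3, 0.0, 0.1]
grip_width: 0.023
grasp_force: 50.0
```

```bash
python3 -m jog '[[0.1,0.16,0,-0.16,0],[0.1,0.32,0,-0.32,0],[0.1,0.32,0,-0.32,0],[0.1,0.32,0,-0.32,0],[0.1,0.32,0,-0.32,0],[0.1,0.32,0,-0.32,0],[0.1,0.32,0,-0.32,0],[0.1,0,0,-0.5,0],[0.1,0,0,-1,0],[0.1,0,0,-1,0],[0.1,0,0,0,0],[0.1,0,0,0,0]]' 60
cat >> h.py <<'E'
def gauge():
    from scipy.optimize import least_squares
    o,c,P=wrist();a=np.array(o['tool_pos'])
    hsv=cv2.cvtColor(c['color'],cv2.COLOR_RGB2HSV)
    m=(c['range_z']>0)&(abs(P[...,0]-a[0])<.03)&(P[...,1]-a[1]>.005)&(P[...,1]-a[1]<.13)&(abs(P[...,2]-a[2])<.1)&(hsv[...,1]<60)
    return o,c,P,P[m]
E
python3 - <<'E'
from h import *
o,c,P,q=gauge();print(np.round(o['tool_pos'],4),len(q),o['grasp_force'])
for y in np.arange(.01,.12,.01):
    s=q[abs(q[:,1]-o['tool_pos'][1]-y)<.004]
    if len(s): print(round(y,3),np.round(s[:,2].max()-o['tool_pos'][2],4),np.round(np.median(s[:,0]),4),len(s))
cv2.imwrite('pics/w3.png',c['color'][:,:,::-1])
from cell import read_camera
d=read_camera('side');cv2.imwrite('pics/s3.png',cv2.resize(d['color'][80:280,200:460],None,fx=3,fy=3)[:,:,::-1])
E
```

```text
time_s: 12.88
tool_pos: [0.5377, -0.1275, 0.1848]
tool_rot: [179.9, 0.1, 89.4]
force: [-0.4, 0.3, -5.2]
grip_width: 0.023
grasp_force: 60.0
[ 0.5377 -0.1275  0.1848] 56140 59.99568164348602
0.01 0.062 0.5404 1588
0.02 0.0996 0.5584 2655
0.03 0.1 0.5354 17603
0.04 0.0785 0.5329 5290
0.05 0.0595 0.5388 2525
0.06 0.0672 0.5389 3745
0.07 0.062 0.5388 4300
0.08 0.0506 0.5388 2516
```

View pics/s3.png

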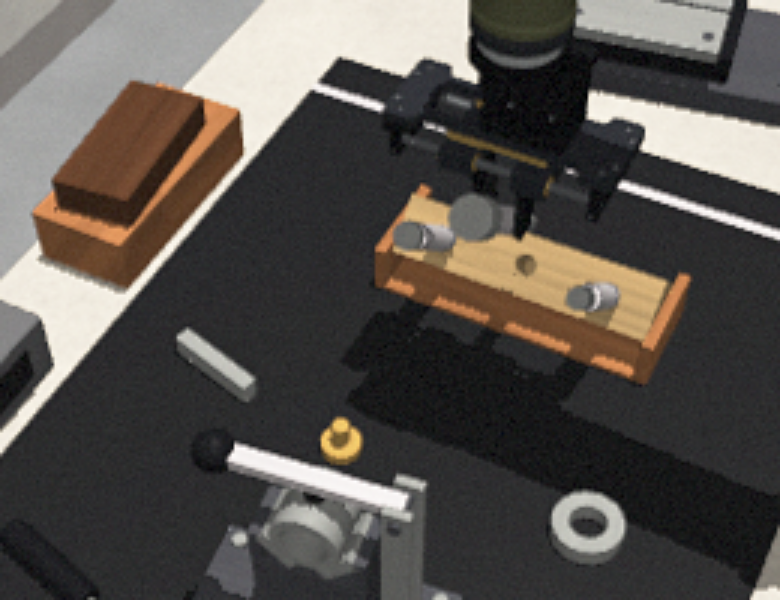

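The thick gauge is out with its head at crop (475,215), and its socket is empty at (525,265). The other two gauges are still in the stand and the clamp is level. Next I'll pivot it level in the pads by pressing its foot on the stand's ridge.

```bash
python3 -m jog '[[0.1,-0.5,-0.05,0,0],[0.1,-1,0,0,0],[0.1,-1,0,0.5,0],[0.1,0,0,1,0],[0.1,0,0,0.5,0],[0.1,0,0,0.3,0],[0.1,0,0,0.3,0],[0.1,0,0,0,0]]' 35; python3 -m jog '[[0.1,0,0,0.25,0],[0.1,0,0,0.25,0],[0.1,0,0,0.25,0],[0.1,0,0,0.25,0],[0.1,0,0,0,0]]'
```

```text
time_s: 13.65
tool_pos: [0.5352, -0.1771, 0.1307]
tool_rot: [-179.9, 0.0, 89.5]
force: [0.3, -0.5, -2.5]
grip_width: 0.0233
grasp_force: 35.0
time_s: 14.07
tool_pos: [0.5351, -0.1768, 0.1107]
tool_rot: [-179.9, -0.0, 89.5]
force: [0.2, -1.8, -2.0]
grip_width: 0.0234
grasp_force: 35.0
```

```bash
cat >> h.py <<'E'
def tilt(show=None):
    o,c,P,_=gauge();p=np.array(o['tool_pos']);hsv=cv2.cvtColor(c['color'],cv2.COLOR_RGB2HSV)
    from scipy.spatial.transform import Rotation as R
    T=(P-p)@R.from_euler('xyz',o['tool_rot'],degrees=True).as_matrix()  # tool coords
    if show: cv2.imwrite(show,c['color'][:,:,::-1])
    m=(c['range_z']>0)&(abs(T[...,1])<.025)&(T[...,0]>.01)&(T[...,0]<.13)&(abs(T[...,2])<.09)
    # profile: highest (min tool z) near centre line
    for x in np.arange(.015,.125,.01):
        s=m&(abs(T[...,0]-x)<.004)
        if s.sum()>20:
            q=T[s];w=q[abs(q[:,1])<.006];print(round(x,3),'top z',np.percentile(w[:,2],20).round(4) if len(w)>5 else None,'ymid',((q[:,1].min()+q[:,1].max())/2).round(4),len(q))
E
python3 -c "
from h import *
tilt('pics/w4.png')"
```

```text
0.015 top z -0.0068 ymid 0.0007 1741
0.025 top z -0.0878 ymid 0.0 11198
0.035 top z -0.0693 ymid 0.0 8546
0.045 top z -0.0171 ymid 0.0005 1113
0.055 top z -0.0263 ymid 0.0007 987
0.065 top z -0.0301 ymid 0.0008 2259
0.075 top z -0.0335 ymid 0.0009 2648
0.085 top z -0.0356 ymid 0.0008 2451
0.095 top z -0.0163 ymid 0.0004 441
```

View pics/w4.png

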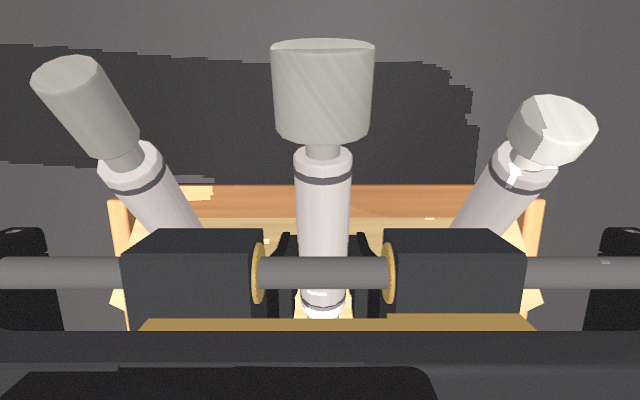

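The gauge (image centre, head at (322,90)) is now about 15° above level, with its neighbours undisturbed. I'll press 10 mm more.

```bash
python3 -m jog '[[0.1,0,0,0.25,0],[0.1,0,0,0.25,0],[0.1,0,0,0,0],[0.1,0,0,0,0]]'; python3 -c "
from h import *
tilt()"
```

```text
time_s: 14.45
tool_pos: [0.5347, -0.177, 0.1009]
tool_rot: [-179.9, -0.0, 89.5]
force: [-0.6, -0.2, -2.6]
grip_width: 0.0229
grasp_force: 35.0
0.015 top z -0.0026 ymid 0.0009 1777
0.025 top z -0.0877 ymid -0.0 11191
0.035 top z -0.0693 ymid 0.0 8491
0.045 top z -0.0053 ymid 0.0007 1004
0.055 top z -0.0049 ymid 0.0006 931
0.065 top z -0.0128 ymid 0.0007 1267
0.075 top z -0.0138 ymid 0.0009 1927
0.085 top z -0.0147 ymid 0.0009 2078
0.095 top z -0.015 ymid 0.0009 729
```

```bash
python3 -m jog '[[0.1,0,0,0.14,0],[0.1,0,0,0,0],[0.1,0,0,0,0],[0.1,0,0,-0.4,0],[0.1,0,0,-0.8,0],[0.1,0,0,-0.8,0],[0.1,0,0,-0.6,0],[0.1,0.5,0.1,0,0],[0.1,0.8,0.15,0,0],[0.1,0.8,0.15,0,0],[0.1,0.8,0.15,0,0],[0.1,0.8,0.15,0,0]]' 60; python3 -m jog '[[0.1,0.8,0.15,0,0],[0.1,0.8,0.15,0,0],[0.1,0.8,0.15,0,0],[0.1,0.8,0.15,0,0],[0.1,0.8,0.15,0,0],[0.1,0.5,0.1,0,0],[0.1,0,0,0,-0.08],[0.1,0,0,0,-0.085],[0.1,0,0,0,0],[0.1,0,0,0,0],[0.1,0,0,0,0]]';python3 -c "
from h import *
tilt('pics/w5.png')"
```

```text
time_s: 15.5
tool_pos: [0.5499, -0.1016, 0.1502]
tool_rot: [-180.0, -0.0, 89.5]
force: [0.9, -0.2, -3.5]
grip_width: 0.0226
grasp_force: 60.0
time_s: 16.42
tool_pos: [0.5679, -0.0135, 0.1506]
tool_rot: [-180.0, -0.0, 96.8]
force: [0.4, 0.1, -3.7]
grip_width: 0.0226
grasp_force: 60.0
0.015 top z -0.0025 ymid 0.0008 1753
0.025 top z -0.0877 ymid 0.0 11315
0.035 top z -0.0692 ymid -0.0 8409
0.045 top z -0.0052 ymid 0.0007 995
0.055 top z -0.0047 ymid 0.0009 918
0.065 top z -0.0126 ymid 0.0011 1313
0.075 top z -0.0135 ymid 0.0011 1925
0.085 top z -0.0143 ymid 0.0011 2076
0.095 top z -0.0146 ymid 0.0011 701
```

```bash
python3 -m jog '[[0.1,0.4,0,0.11,0],[0.1,0.5,0,0.11,0],[0.1,0.5,0,0.11,0],[0.1,0.25,0,0,0],[0.1,0,0,0,0],[0.1,0,0,0,0],[0.1,0,0,0,0],[0.1,0,0,0,0],[0.1,0,0,0,0],[0.1,0,0,0,0]]';python3 - <<'E'
from h import *
from cell import read_camera
tilt('pics/w6.png')
d=read_camera('side');cv2.imwrite('pics/s6.png',cv2.resize(d['color'][110:310,200:460],None,fx=3,fy=3)[:,:,::-1])
# sleeve/fixture check with the wrist view: mouth position
o,c,P=wrist();a=np.radians(6.9);u=np.array([np.cos(a),np.sin(a)]);v=np.array([-u[1],u[0]])
F=np.stack([(P[...,:2]-[.545,.1815])@u,(P[...,:2]-[.545,.1815])@v,P[...,2]],-1)
m=(c['range_z']>0)&(abs(F[...,0])<.03)&(abs(F[...,1]+.02)<.02)&(abs(F[...,2]-.14)<.03)
q=F[m];print('sleeve',len(q),q.min(0),q.max(0))
m=(c['range_z']>0)&(abs(F[...,0])<.03)&(F[...,1]>-.11)&(F[...,1]<-.05)&(abs(F[...,2]-.14)<.03)
q=F[m];print('head',len(q),q.min(0),q.max(0))
E
```

```text
time_s: 17.3
tool_pos: [0.5641, 0.0189, 0.1443]
tool_rot: [-180.0, 0.0, 96.9]
force: [0.1, -0.0, -4.0]
grip_width: 0.0225
grasp_force: 60.0
0.015 top z -0.0025 ymid 0.0008 1724
0.025 top z -0.0876 ymid 0.0 11292
0.035 top z -0.0692 ymid -0.0 8463
0.045 top z -0.0052 ymid 0.0009 1000
0.055 top z -0.0048 ymid 0.0008 907
0.065 top z -0.0126 ymid 0.001 1317
0.075 top z -0.0135 ymid 0.0011 1923
0.085 top z -0.0143 ymid 0.0011 2074
0.095 top z -0.0146 ymid 0.001 704Traceback (most recent call last):
  File "<stdin>", line 9, in <module>
    return umr_minimum(a, axis, None, out, keepdims, initial, where)
ValueError: zero-size array to reduction operation minimum which has no identity
```

View pics/s6.png

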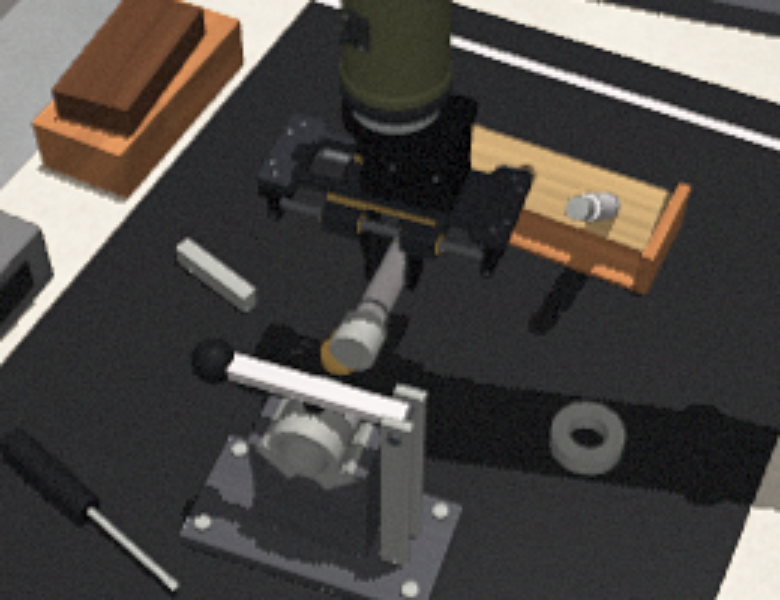

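View pics/w6.png

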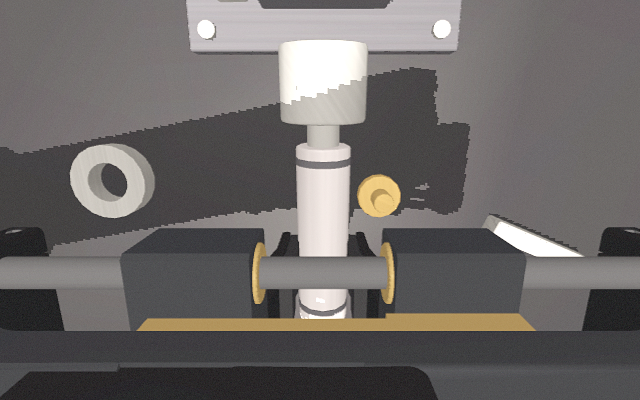

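The side view shows the clamp level with its ball at crop (212,360), the sleeve in the vee and the gauge head at (358,343) aimed at the bore. In the wrist view the head's midline, column 323, is centred between the base bolts at columns 205 and 442. By calculation the tip is 41 mm short of the mouth, at z about 0.141 m, and tilted about 4°.

```bash
python3 -c "
from cell import env
print(env.sign_off())"
```

```text
the job is handed in; nothing more can be done
None
```

I swung the clamp fully down, drew the thick gauge and handed the job in with it held still in line with the bore, about 41 mm short of the mouth and tilted about 4° head-up; no verdict was returned.

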